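Hold the swing-arm lid tester down on a honey jar

TASK

On the white lid tester, swing its arm round, with the plunger still up, until the plunger's foot is centred above the lid of the larger of the two jars standing on the plate. Then push the plunger's knob straight down until the foot presses on that lid with about 10 N (its spring squeezed by about 15 mm, so that the dark part of the stem has just gone into the sleeve), without overshooting much. Finish while still holding the knob down like this, do not let go, and leave the jars and everything else standing where they are.

Things in the scene. Friction and masses are not known exactly. Their poses are not given: they have to be found in the camera images.
- station: the lid tester: white plate 270 x 300 mm, 12 mm thick, fixed to the bench, with a column 30 mm thick and a white swing arm turning on top of it. Origin on the column's axis at bench level; the plate reaches from 40 mm on its +x side to 230 mm on its -x side and 150 mm either way in y. The two jars stand on the plate on the -x side, beneath the foot's circle, one to each side (either may be on either side)
- pivot (a point): point on the vertical hinge axis of the swing arm, at the arm's mid height (190 mm above the bench; the arm is 24 mm wide and spans 180 to 200 mm, the hub at the hinge and its bolt head reach 211 mm)
- swing (a joint): angle of the swing arm (rad), -0.95 to 1.75. At 0 the arm points along the station's -x axis; growing turns it anticlockwise seen from above. The knob, plunger and foot are 160 mm from the hinge axis. Light friction (about 1 N at the knob), the arm stays where it is left
- press (a joint): travel of the plunger (m): 0 fully up, grows as the knob is pushed down, stop at 0.05. A return spring lifts it when let go (about 2 N to start it, rising by 0.08 N per mm). The foot meets the larger jar's lid at a travel of 0.020; 0.035 is therefore the wanted 15 mm of squeeze (push on the knob then about 15 N)
- knob: black round knob on top of the plunger, 39 mm in diameter, 30 mm high, spins freely on its upright axis. Origin at the centre of its underside, 255 mm above the bench when up (top 285 mm); below it is only the 20 mm thick aluminium sleeve, down to the arm
- foot: round rubber foot, 30 mm in diameter, 8 mm thick, under the plunger. Origin at the centre of its lower face, 132 mm above the bench when up. Its stem is sprung into the sleeve: 0.667 N per mm of squeeze, at most 28 mm, moving with the knob until it meets a lid. Unsqueezed, 30 mm of stem shows: 15 mm bright below, 15 mm dark above. Squeeze = 0.123 m minus (height of knob minus height of foot)
- jar_large: the larger jar on the plate, amber glass with steel lid, closed, loose, 74 mm in diameter, 100 mm high. Origin at the centre of its underside
- jar_large_lid (a point): centre of the top of the larger jar's lid (lid 70 mm in diameter, 112 mm above the bench)
- jar_small: the smaller jar on the plate, amber, steel lid, loose, 54 mm in diameter, 80 mm high; origin under its centre. Not to be tested
- dish: grey covered dish lying on the plate near the column, 57 mm in diameter, 15 mm high; origin under its centre
- spare_lid: loose steel lid lying on the plate, 52 mm in diameter, 14 mm high; origin under its centre
- jar_a: tall loose jar standing on the bench left of the tester, 80 mm in diameter, 125 mm high; origin under its centre
- jar_b: loose jar on the bench left of the tester, 66 mm in diameter, 90 mm high; origin under its centre
- jar_c: loose jar on the bench right of the tester, 72 mm in diameter, 110 mm high; origin under its centre
- spatula: spatula lying on the bench at the right, 180 mm long along its x; origin at its underside
- marker: black marker lying on the bench at the right, 130 mm long along its x, 16 mm thick; origin at its underside
There are look-alikes about, which are no part of the job. Leave any blue or yellow look-alike of the jar_large alone.

How it is judged:
By the outcome, as a careful person would: the job done as asked, in the order asked, and still so for the second after the job is handed in, while the arm keeps its last pose, push and grip.
It also fails if it takes over 45 s, if anything falls off the work surface, if the arm or the gripper's body presses on something with over 40 N, if the wrist force passes 120 N, or if a joint passes its speed limit or range.

ROBOT

A 7-joint arm with a two-finger parallel gripper is mounted at the origin on the work surface. World frame = base frame: x ahead of the robot, y to its left, z up, the work surface at z = 0. Lengths are in m, angles in rad, forces in N, time in s.
With the tool pointing down it reaches from about 0.35 to 0.9 m from the base axis. Payload 8.1 kg.
Tool frame: the origin (TCP) lies at the very end of the fingers, on their centre line; the grasp point (between the pads) lies 19 mm behind it (arm.grip_depth is the distance from the TCP to the grasp point, in m); x points along the fingers, z is the direction in which the jaws open and shut, and the axes are right-handed (so a half turn about x gives the same grasp; the last joint's range is limited). The gripper opens to 92 mm and grips with 3 to 60 N. Pads are 19 mm wide; open, the fingers measure 130 mm over their backs; the gripper's body (75 mm by 190 mm) begins 47 mm behind the grasp point.
Start: joints at [-1.415, 0.434, 0.025, 1.573, -0.012, 1.134, -0.075], TCP at [0.16, 0.604, 0.227] pointing down, gripper open.
Joint ranges: [-2.62, 2.62], [-0.44, 2.09], [-1.27, 1.32], [0.08, 2.57], [-1.32, 4.46], [0.12, 2], [-2.74, 2.74]. Speed limits (rad/s): [2.22, 2.22, 3.01, 3.01, 3.14, 3.14, 3.14].

INTERFACE

Orientations are given as a rotation vector (axis times angle).
In Python, from cell import status, cams, arm gives the robot as it stands. The module is installed in compiled form; this text tells all that it offers.
- The arm moves only by the tool step_arm, never from a script. Its argument "rows" is a list of rows, each a list of 7 numbers: the gripper command: -1 is fully open, 1 is shut, values between are in proportion, then the shift along the tool's x, y, z as a fraction of full scale, then the turn, a rotation vector about the tool's x, y, z as a fraction of full scale. In form: [[grip, x, y, z, rx, ry, rz], ...]. A call has 1 to 12 rows; each row is the pose to reach, as a shift and turn from the pose commanded when the call began, along the tool's axes at that moment; what a row does not reach only later rows make up. Full scale, the value 1, is 80 cm for a shift and 60 degrees for a turn. A row lasts 1/12 s, in which the tool goes at most 41.7 mm and 7.16 degrees, less where a joint would pass 70% of its speed; a pose out of reach is approached as far as the arm can. A call with a number of a shift or a turn outside -1 to 1 is refused whole. A call with a gripper value outside its range is refused whole. The fingers move at their own pace and stop on an object; "newtons" is the grip in N (left out, the last holds). Time passes only in rows, so rows that repeat a pose let the fingers close. It gives the time, the measured TCP pose, the force and the opening at its end, in the units of the state.
- status.observe(): the state, without advancing time (a new reading comes with each control period).
- cams.get_image(name): name is "scene" or "top"; returns a dict with "pixels" (400x640x3 uint8, red, green, blue), "range_z" (400x640 float32, m along the optical axis (not along the pixel's ray), 0 where there is no reading), "camera_matrix" (3x3 intrinsics, pixels), "eye" and "attitude" of the camera in the world. Camera axes: x right, y down, z forward; pixel columns grow to the right and rows downward; lengths in m; the calibration is good to about 2 mm. A picture is of the moment at which its call begins.
- arm.sign_off(): hands the job in, once; it reports no verdict.
The state is a dict: "clock": time; "joints": joint angles; "dq": joint speeds; "joint_efforts": joint torques, N m; "position": TCP position; "ee_rot": TCP orientation; "force": force on the tool from outside, world axes, zero at the start; "ft_torque": the same for the moment, N m; "width": opening from 0.0 (shut) to 1.0 (fully open).
Only numpy, scipy, OpenCV 4.12 (cv2) and the standard library are available. Lean on these libraries where they do the work, as an engineer would, in place of code of your own. Each camera call takes 0.05 s, during which the arm holds its last target.

## Working session

There is one attempt and no reset: what is moved stays moved. The work goes in short steps, Python scripts to look and compute and a tool call to move; the robot and the scene stay as the last step left them, time stands still between calls to the robot, and variables do not carry over. Pictures are saved under pics/ and viewed, and the job is handed in when it is done.

Besides the shell and the picture viewer there is one more tool, called after "Request:" as name(argument=value, ...), one argument or row to a line, values as JSON. step_arm: Moves the arm, as the interface text tells. Its arguments: {"type":"object","properties":{"rows":{"type":"array","items":{"type":"array","items":{"type":"number"}}},"newtons":{"type":"number"}},"required":["rows"]}

```bash
mkdir -p pics
cat > h.py <<'E'
import numpy as np, cv2
from scipy.spatial.transform import Rotation as R
from cell import status, cams, arm
def shot(n,f,crop=None,s=1):
    d=cams.get_image(n); im=d["pixels"][:,:,::-1]
    if crop: u0,v0,u1,v1=crop; im=im[v0:v1,u0:u1]
    if s!=1: im=cv2.resize(im,None,fx=s,fy=s,interpolation=cv2.INTER_CUBIC)
    cv2.imwrite("pics/"+f,im); np.savez("last_"+n+".npz",**{k:np.asarray(v) for k,v in d.items()}); return d
def att(d):
    a=np.asarray(d["attitude"]); 
    return a if a.shape==(3,3) else R.from_rotvec(a).as_matrix() if a.size==3 else R.from_quat(a).as_matrix()
def cloud(d):
    K=d["camera_matrix"];z=d["range_z"];v,u=np.mgrid[0:400,0:640]
    p=np.stack([(u-K[0,2])/K[0,0]*z,(v-K[1,2])/K[1,1]*z,z],-1)
    return p@att(d).T+np.asarray(d["eye"])
E
python3 - <<'E'
from h import *
for n in("scene","top"):
    d=shot(n,n+"1.png"); print(n,d["eye"],d["attitude"],d["camera_matrix"])
    c=cloud(d);print(c[200,320],c[350,320])
print(status.observe())
E
```

```text
scene [1.18623126 0.15942593 1.21974796] [-1.72073185 -2.08037013  0.6325135 ] [[409.00028922   0.         318.92845029]
 [  0.         409.00028922 196.79499256]
 [  0.           0.           1.        ]]
[0.46222371 0.02038316 0.09407873] [0.90765246 0.10511471 0.00355828]
top [0.33854193 0.00477642 1.52859524] [-2.10981421  2.17451675 -0.11214316] [[509.62611353   0.         319.47567964]
 [  0.         509.62611353 200.94641266]
 [  0.           0.           1.        ]]
[0.54002018 0.03874497 0.01188073] [0.10343117 0.05108408 0.01716115]
{'clock': 0.1, 'joints': array([-1.41457052,  0.43514477,  0.02496274,  1.57398354, -0.01159341,
        1.1339866 , -0.07510972]), 'dq': array([ 8.17982569e-05, -1.47891086e-03,  4.26374922e-04, -3.80155748e-03,
        9.10594352e-05,  1.57392723e-03,  4.70046800e-05]), 'joint_efforts': array([ 2.60604436e-03, -6.69119167e+01,  9.87868309e-01, -3.15149546e+01,
       -6.04677689e-02,  3.73784651e-02,  8.94040204e-05]), 'position': array([0.15989871, 0.60374174, 0.22603735]), 'ee_rot': array([-1.0173269 ,  1.32164949,  1.01576471]), 'force': array([-0.59233459, -0.40648554, -0.39022622]), 'ft_torque': array([-0.01026722, -0.00192026, -0.03756384]), 'width': 1.0019646237367092}
```

View pics/scene1.png

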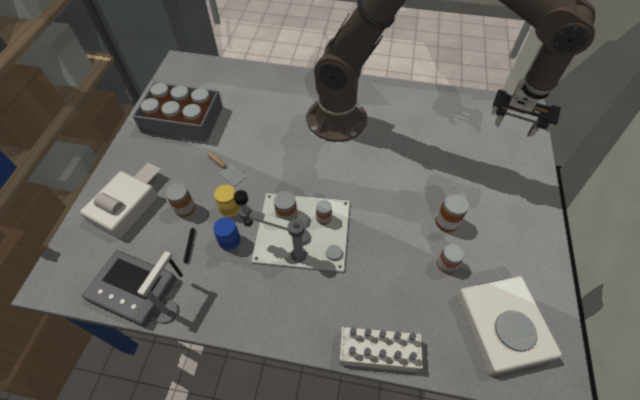

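View pics/top1.png

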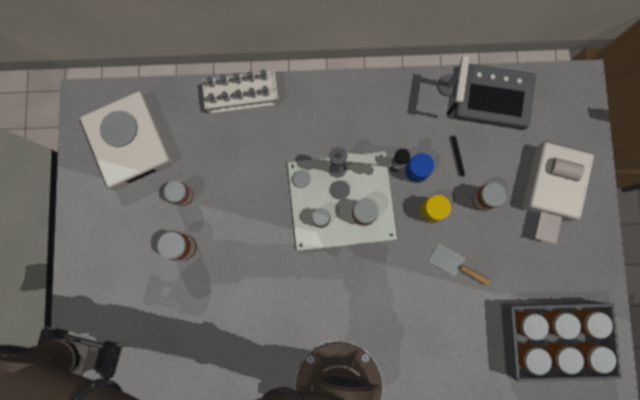

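The top view shows the hub at about (338,160), the knob at (402,158) (arm pointing to −y), the large jar at (365,211), the small jar at (320,217), and the blue and yellow jars next to the knob. I'll measure these next.

Run:
```python
from h import *
for n in("top","scene"):
    d=dict(np.load("last_%s.npz"%n)); c=cloud(d)
    print(n)
    roi=(c[...,0]>.3)&(c[...,0]<.85)&(c[...,1]>-.3)&(c[...,1]<.2)&(d["range_z"]>0)
    for lo,hi in((.105,.118),(.085,.097),(.177,.204),(.205,.215),(.26,.295)):
        m=(roi&(c[...,2]>lo)&(c[...,2]<hi)).astype(np.uint8)
        k,l,s,ce=cv2.connectedComponentsWithStats(m)
        for i in range(1,k):
            if s[i,4]>15:
                P=c[l==i]; (e,r)=cv2.minEnclosingCircle(P[:,:2].astype(np.float32))
                print(lo,ce[i].round(),s[i,4],P.mean(0).round(4),"circ",np.round(e,4),round(r,4),"z",np.median(P[:,2]).round(4))
d=dict(np.load("last_top.npz"));cv2.imwrite("pics/topc.png",cv2.resize(d["pixels"][120:270,270:470,::-1],None,fx=4,fy=4,interpolation=cv2.INTER_CUBIC))
d=dict(np.load("last_scene.npz"));cv2.imwrite("pics/scc.png",cv2.resize(d["pixels"][160:290,190:370,::-1],None,fx=4,fy=4,interpolation=cv2.INTER_CUBIC))
```

```text
top
0.105 [366. 210.] 450 [ 0.4954 -0.0898  0.1126] circ [ 0.4953 -0.0902] 0.0351 z 0.1127
0.085 [320. 216.] 213 [0.4839 0.0374 0.0922] circ [0.4838 0.0369] 0.0251 z 0.0924
0.085 [356. 218.] 17 [ 0.4747 -0.0641  0.0879] circ [ 0.4764 -0.0677] 0.018 z 0.0883
0.177 [334. 151.] 18 [ 0.6456 -0.0077  0.2026] circ [ 0.6461 -0.0087] 0.0086 z 0.2032
0.177 [370. 160.] 536 [ 0.6178 -0.0999  0.1985] circ [ 0.6133 -0.0928] 0.0984 z 0.2001
0.205 [338. 155.] 144 [ 0.6327 -0.0159  0.2079] circ [ 0.6324 -0.0174] 0.0235 z 0.2074
0.26 [402. 156.] 207 [ 0.6085 -0.1735  0.2831] circ [ 0.6101 -0.1745] 0.0194 z 0.2844
scene
0.105 [284. 200.] 309 [ 0.4965 -0.0917  0.1139] circ [ 0.493  -0.0941] 0.0373 z 0.1143
0.105 [297. 244.] 17 [ 0.6437 -0.0144  0.1111] circ [ 0.6415 -0.0147] 0.0113 z 0.1105
0.085 [227. 201.] 26 [ 0.5228 -0.2783  0.0912] circ [ 0.5203 -0.281 ] 0.0206 z 0.0918
0.085 [285. 210.] 66 [ 0.5185 -0.0844  0.0912] circ [ 0.4978 -0.0907] 0.0363 z 0.0916
0.085 [323. 207.] 159 [0.4848 0.0354 0.0931] circ [0.4816 0.0335] 0.0269 z 0.0936
0.085 [230. 234.] 28 [ 0.6368 -0.2336  0.0906] circ [ 0.6311 -0.2382] 0.0262 z 0.0908
0.177 [269. 221.] 453 [ 0.6274 -0.0985  0.198 ] circ [ 0.6227 -0.0946] 0.1003 z 0.2007
0.205 [247. 210.] 22 [ 0.6097 -0.1684  0.2085] circ [ 0.6077 -0.1674] 0.0141 z 0.2078
0.205 [295. 226.] 165 [ 0.6338 -0.0187  0.2082] circ [ 0.631  -0.0214] 0.0258 z 0.2077
0.26 [240. 197.] 183 [ 0.6147 -0.1744  0.2824] circ [ 0.6113 -0.1773] 0.0199 z 0.2857
```

View pics/topc.png

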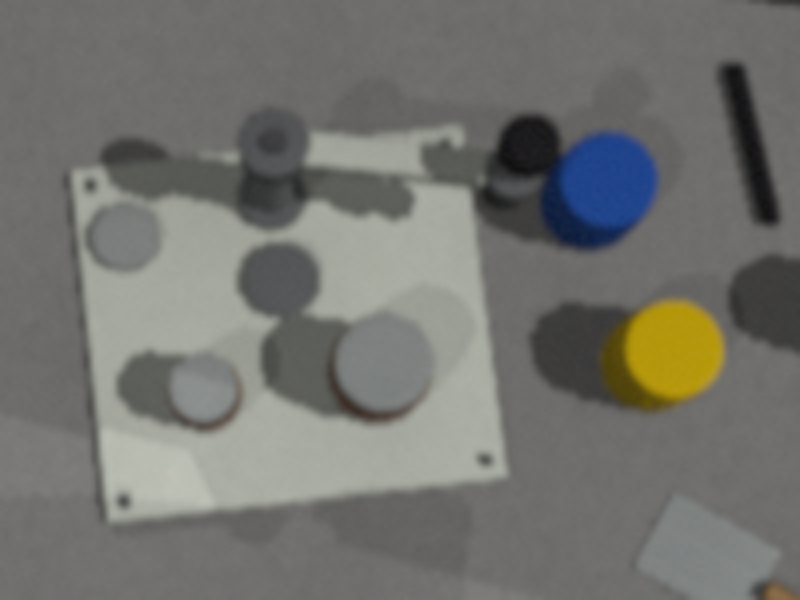

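View pics/scc.png

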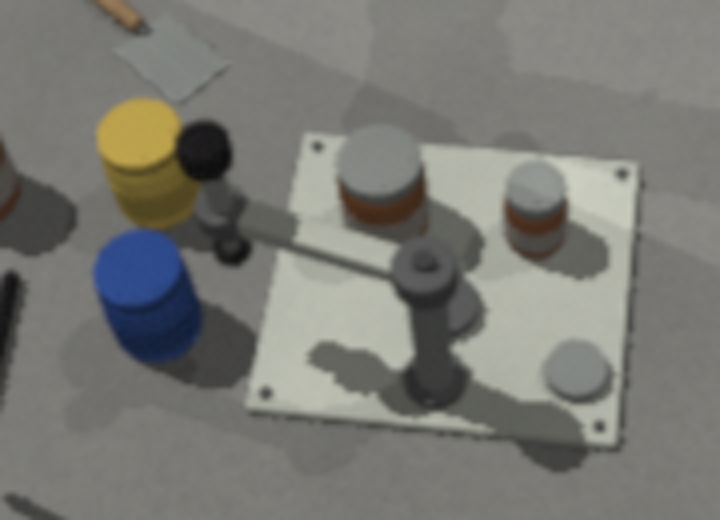

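```bash
cat >> h.py <<'E'
PIV=np.array([.632,-.0175]); 
def goto(p,jaw=None):
    s=status.observe(); p0=s["position"]; M=R.from_rotvec(s["ee_rot"]).as_matrix()
    print("at",p0.round(4),"axes",M.round(3).tolist(),"F",s["force"].round(2),"w",round(s["width"],3),"t",s["clock"])
    print("shift/0.8",(M.T@(np.asarray(p)-p0)/.8).round(4))
    if jaw is not None:
        z=np.array([np.cos(jaw),np.sin(jaw),0]); 
        if z@M[:,2]<0: z=-z
        x=np.array([0,0,-1.]); T=np.stack([x,np.cross(z,x),z],1)
        print("turn/60deg",(R.from_matrix(M.T@T).as_rotvec()/(np.pi/3)).round(4))
E
python3 - <<'E'
from h import *
k=np.array([.6102,-.1755]); j=np.array([.4945,-.0908])
a=k-PIV;b=j-PIV;print(np.linalg.norm(a),np.linalg.norm(b))
ta,tb=np.arctan2(*a[::-1]),np.arctan2(*b[::-1]);print(ta,tb,PIV+.16*b/np.linalg.norm(b))
goto([*k,.34],(ta+tb)/2+np.pi/2)
E
```

```text
0.15949683382437407 0.15581764983467053
-1.7079053349952322 -2.6518240849313166 [ 0.49080932 -0.09276747]
at [0.1599 0.6037 0.226 ] axes [[-0.0, -0.967, 0.256], [-0.001, 0.256, 0.967], [-1.0, -0.0, -0.001]] F [-0.59 -0.41 -0.39] w 1.002 t 0.1
shift/0.8 [-0.1413 -0.7935 -0.7977]
turn/60deg [-1.1656e+00 -1.2000e-03 -7.0000e-04]
```

Request:
step_arm(
  rows=[
    [-1,-0.05,0,0,0,0,0],
    [-1,-0.1,0,0,0,0,0],
    [-1,-0.14,0,0,0,0,0],
    [-1,-0.14,-0.79,-0.795,-1,0,0],
    [-1,-0.14,-0.79,-0.795,-1,0,0],
    [-1,-0.14,-0.79,-0.795,-1,0,0],
    [-1,-0.14,-0.79,-0.795,-1,0,0],
    [-1,-0.14,-0.79,-0.795,-1,0,0],
    [-1,-0.14,-0.79,-0.795,-1,0,0],
    [-1,-0.14,-0.79,-0.795,-1,0,0],
    [-1,-0.14,-0.79,-0.795,-1,0,0],
    [-1,-0.14,-0.79,-0.795,-1,0,0],
  ],
)

```text
clock: 1.1
position: [0.3403, 0.2914, 0.3386]
ee_rot: [-1.766, 0.722, 1.767]
force: [1.9, 0.8, -0.3]
width: 0.999
```

Run:
```python
from h import *
goto([.6102,-.1755,.34],(-1.7079-2.6518)/2+np.pi/2)
print(status.observe()["joints"].round(2))
```

```text
at [0.3403 0.2914 0.3386] axes [[-0.0, -0.7, -0.714], [0.0, -0.714, 0.7], [-1.0, 0.0, 0.0]] F [ 1.88  0.82 -0.31] w 0.999 t 1.1
shift/0.8 [-0.002   0.1805 -0.6495]
turn/60deg [-1.592e-01  4.000e-04 -1.000e-04]
[-0.9   0.06  0.08  1.8  -0.01  1.29  1.55]
```

Request:
step_arm(
  rows=[
    [-1,-0.002,0.18,-0.65,-0.159,0,0],
    [-1,-0.002,0.18,-0.65,-0.159,0,0],
    [-1,-0.002,0.18,-0.65,-0.159,0,0],
    [-1,-0.002,0.18,-0.65,-0.159,0,0],
    [-1,-0.002,0.18,-0.65,-0.159,0,0],
    [-1,-0.002,0.18,-0.65,-0.159,0,0],
    [-1,-0.002,0.18,-0.65,-0.159,0,0],
    [-1,-0.002,0.18,-0.65,-0.159,0,0],
    [-1,-0.002,0.18,-0.65,-0.159,0,0],
    [-1,-0.002,0.18,-0.65,-0.159,0,0],
    [-1,-0.002,0.18,-0.65,-0.159,0,0],
    [-1,-0.002,0.18,-0.65,-0.159,0,0],
  ],
)

```text
clock: 2.1
position: [0.5763, -0.1244, 0.3389]
ee_rot: [-1.863, 0.61, 1.866]
force: [-0.2, -0.5, -0.5]
width: 0.998
```

Request:
step_arm(
  rows=[
    [-1,0,0,0,0,0,0],
    [-1,0,0,0,0,0,0],
    [-1,0,0,0,0,0,0],
  ],
)

```text
clock: 2.35
position: [0.5752, -0.1184, 0.3394]
ee_rot: [-1.869, 0.596, 1.873]
force: [0.1, 1.8, 0.1]
width: 1.003
```

Run:
```python
from h import *
goto([.6102,-.1755,.252],(-1.7079-2.6518)/2+np.pi/2)
print(status.observe()["joints"].round(2))
shot("top","t2.png",(270,120,470,270),4);shot("scene","s2.png",(170,120,370,270),4)
```

```text
at [ 0.5752 -0.1184  0.3394] axes [[-0.003, -0.577, -0.817], [-0.002, -0.817, 0.577], [-1.0, 0.003, 0.001]] F [0.07 1.77 0.12] w 1.003 t 2.35
shift/0.8 [ 0.1092  0.0328 -0.0771]
turn/60deg [-0.0054  0.0013 -0.0028]
[-0.13  0.31  0.33  1.51 -0.1   1.35  2.74]
```

View pics/s2.png

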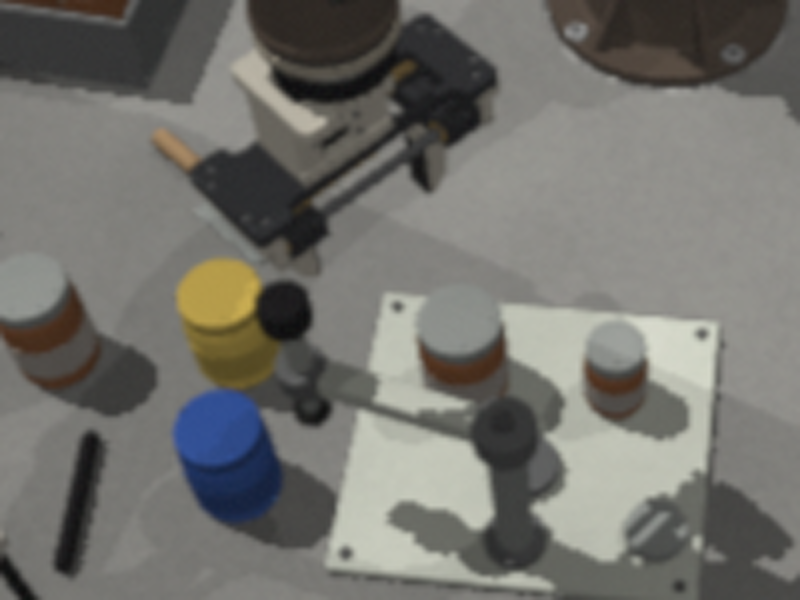

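Request:
step_arm(
  rows=[
    [-1,0,0,0,1,0,0],
    [-1,0,0,0,1,0,0],
    [-1,0,0,0,1,0,0],
    [-1,0,0,0,1,0,0],
    [-1,0,0,0,1,0,0],
    [-1,0,0,0,1,0,0],
    [-1,0,0,0,1,0,0],
    [-1,0,0,0,1,0,0],
    [-1,0,0,0,1,0,0],
  ],
)

```text
clock: 3.2
position: [0.5756, -0.1162, 0.3401]
ee_rot: [-1.14, 1.255, 1.139]
force: [-1.0, 0.6, 0.4]
width: 1.0
```

Request:
step_arm(
  rows=[
    [-1,0,0,0,1,0,0],
    [-1,0,0,0,1,0,0],
    [-1,0,0,0,1,0,0],
    [-1,0,0,0,1,0,0],
    [-1,0,0,0,1,0,0],
    [-1,0,0,0,1,0,0],
    [-1,0,0,0,1,0,0],
    [-1,0,0,0,1,0,0],
    [-1,0,0,0,1,0,0],
  ],
)

```text
clock: 3.95
position: [0.5757, -0.1162, 0.3401]
ee_rot: [-0.338, 1.546, 0.335]
force: [0.1, -1.0, -0.6]
width: 0.999
```

Request:
step_arm(
  rows=[
    [-1,0,0,0,1,0,0],
    [-1,0,0,0,1,0,0],
    [-1,0,0,0,1,0,0],
    [-1,0,0,0,1,0,0],
    [-1,0,0,0,1,0,0],
    [-1,0,0,0,1,0,0],
    [-1,0,0,0,1,0,0],
    [-1,0,0,0,1,0,0],
    [-1,0,0,0,1,0,0],
    [-1,0,0,0,1,0,0],
  ],
)

```text
clock: 4.78
position: [0.5757, -0.1162, 0.34]
ee_rot: [0.479, 1.518, -0.482]
force: [0.4, -0.2, 0.1]
width: 0.999
```

Run:
```python
from h import *
goto([.6102,-.1755,.34],(-1.7079-2.6518)/2+np.pi/2)
print(status.observe()["joints"].round(2))
```

```text
at [ 0.5757 -0.1162  0.34  ] axes [[-0.002, 0.576, 0.818], [-0.002, 0.818, -0.576], [-1.0, -0.002, -0.0]] F [ 0.36 -0.2   0.09] w 0.999 t 4.7833
shift/0.8 [ 0.     -0.0358  0.0779]
turn/60deg [-0.0041 -0.0002  0.0023]
[-0.57  0.41  1.02  1.54 -0.35  1.39 -0.14]
```

Request:
step_arm(
  rows=[
    [-1,0,-0.018,0.039,0,0,0],
    [-1,0,-0.036,0.078,0,0,0],
    [-1,0,-0.036,0.078,0,0,0],
    [-1,0,-0.036,0.078,0,0,0],
  ],
)

```text
clock: 5.12
position: [0.61, -0.1792, 0.3398]
ee_rot: [0.478, 1.518, -0.484]
force: [0.1, 1.1, 1.0]
width: 1.004
```

Run:
```python
from h import *
goto([.6102,-.1755,.252])
print(status.observe()["joints"].round(2))
shot("top","t3.png",(270,120,470,270),4);shot("scene","s3.png",(170,120,370,270),4)
```

```text
at [ 0.61   -0.1792  0.3398] axes [[-0.002, 0.576, 0.817], [-0.003, 0.817, -0.576], [-1.0, -0.004, 0.0]] F [0.12 1.11 1.01] w 1.004 t 5.1167
shift/0.8 [ 0.1098  0.0044 -0.0025]
[-0.39  0.51  0.98  1.41 -0.41  1.44 -0.03]
```

View pics/s3.png

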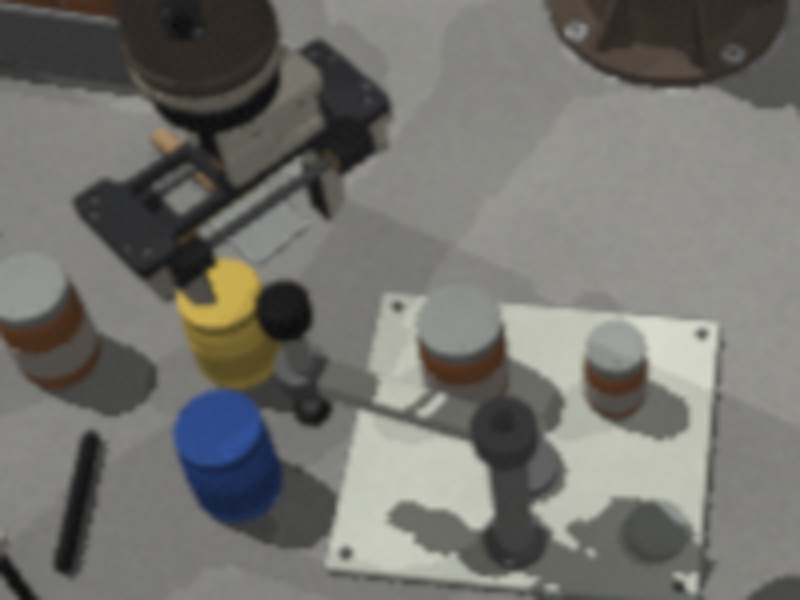

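View pics/t3.png

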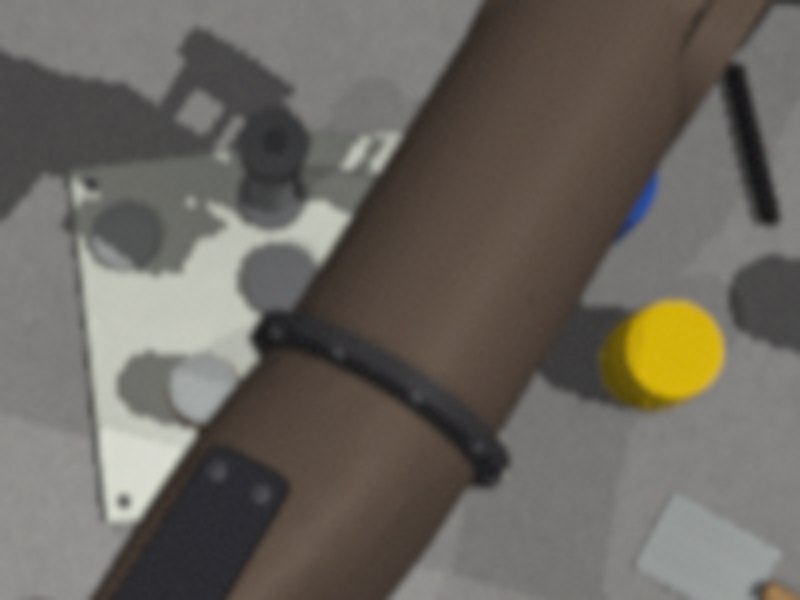

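```bash
cat >> h.py <<'E'
def proj(d,p):
    q=att(d).T@(np.asarray(p)-np.asarray(d["eye"])); K=d["camera_matrix"]; return (K@q/q[2])[:2]
E
python3 - <<'E'
from h import *
d=dict(np.load("last_scene.npz"))
for p in([.61,-.1792,.3398],[.6102,-.1755,.285],[.632,-.0175,.211],[.61+.046*.817,-.1792-.046*.576,.34],[.61-.046*.817,-.1792+.046*.576,.34]): print((proj(d,p)-[170,120])*4)
E
```

```text
[261.39271741 253.01789526]
[280.24363717 300.35390322]
[502.54958144 418.12254614]
[204.92030909 292.86047715]
[315.9534621  214.10489639]
```

Run:
```python
from h import *
goto([.6102,-.1755,.252])
```

```text
at [ 0.61   -0.1769  0.3399] axes [[-0.002, 0.574, 0.819], [-0.002, 0.819, -0.575], [-1.0, -0.002, -0.001]] F [0.54 0.56 0.28] w 1.003 t 5.2167
shift/0.8 [ 0.1099  0.0018 -0.0007]
```

Request:
step_arm(
  rows=[
    [-1,0.025,0,0,0,0,0],
    [-1,0.05,0,0,0,0,0],
    [-1,0.075,0,0,0,0,0],
    [-1,0.095,0,0,0,0,0],
    [-1,0.108,0,0,0,0,0],
    [-1,0.108,0,0,0,0,0],
    [-1,0.108,0,0,0,0,0],
  ],
)

```text
clock: 5.8
position: [0.6099, -0.1774, 0.2539]
ee_rot: [0.478, 1.518, -0.482]
force: [-0.0, 0.4, 1.4]
width: 0.998
```

Run:
```python
from h import *
shot("scene","s4.png",(170,120,370,270),4)
goto([.6102,-.1755,.252])
```

```text
at [ 0.6102 -0.178   0.2545] axes [[-0.001, 0.576, 0.818], [-0.003, 0.818, -0.576], [-1.0, -0.003, 0.001]] F [ 1.29 -0.49 -1.14] w 0.996 t 5.85
shift/0.8 [ 0.0031  0.0025 -0.0018]
```

View pics/s4.png

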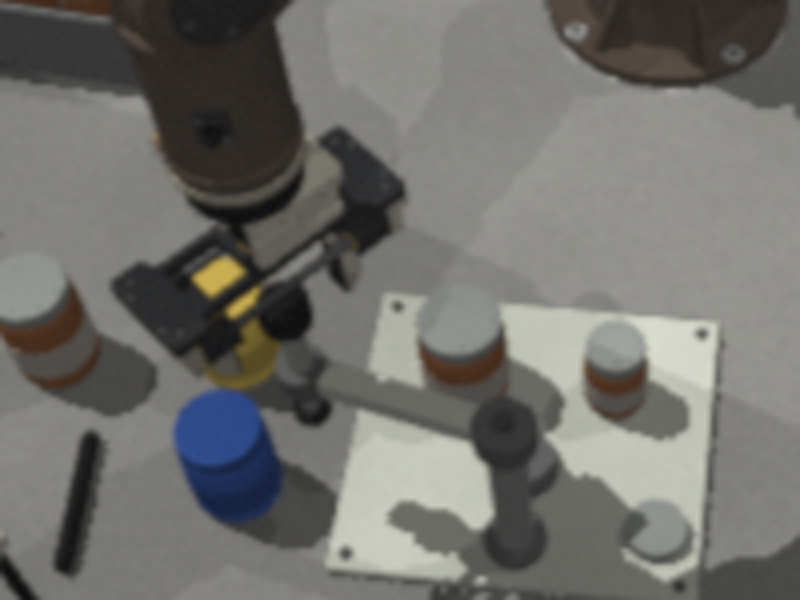

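The knob (287,308 in the crop) sits midway between the fingers at (225,350) and (350,265). I'll close softly.

Request:
step_arm(
  rows=[
    [0,0,0.0015,0,0,0,0],
    [0.3,0,0.0025,0,0,0,0],
    [1,0,0.0025,0,0,0,0],
    [1,0,0.0025,0,0,0,0],
    [1,0,0.0025,0,0,0,0],
    [1,0,0.0025,0,0,0,0],
  ],
  newtons=8,
)

```text
clock: 6.35
position: [0.611, -0.1771, 0.2536]
ee_rot: [0.479, 1.517, -0.484]
force: [-0.5, -0.1, 0.3]
width: 0.616
```

Run:
```python
from h import *
goto([.6102,-.1755,.252])
```

```text
at [ 0.611  -0.1771  0.2536] axes [[-0.002, 0.577, 0.817], [-0.003, 0.817, -0.577], [-1.0, -0.003, 0.0]] F [-0.45 -0.15  0.28] w 0.616 t 6.35
shift/0.8 [ 0.002   0.0011 -0.0019]
```

Request:
step_arm(
  rows=[
    [1,0,0,0,0,0,0],
    [1,0,0,0,0,0,0],
    [1,0,0,0,0,0,0],
    [1,0,0,0,0,0,0],
    [1,0,0,0,0,0,0],
  ],
)

```text
clock: 6.77
position: [0.6109, -0.1769, 0.2535]
ee_rot: [0.479, 1.518, -0.484]
force: [-0.4, 0.7, 0.5]
width: 0.418
```

Run:
```python
from h import *
goto([.6102,-.1755,.252])
s=status.observe();M=R.from_rotvec(s["ee_rot"]).as_matrix();p=s["position"][:2]
# arc waypoints relative to start, centred on PIV using measured start radius
a=p-PIV; r=np.linalg.norm(a);t0=np.arctan2(*a[::-1]);print(r,t0)
for t in np.linspace(t0,-2.6518,13)[1:]:
    q=PIV+r*np.array([np.cos(t),np.sin(t)]); print(round(t,3),q.round(4),(M.T@np.r_[q-p,0]/.8).round(4))
```

```text
at [ 0.6109 -0.1769  0.2535] axes [[-0.002, 0.577, 0.817], [-0.002, 0.817, -0.577], [-1.0, -0.003, -0.0]] F [-0.44  0.65  0.53] w 0.418 t 6.7667
shift/0.8 [ 0.0018  0.0009 -0.0017]
0.16076979555335608 -1.7022958927169793
-1.781 [ 0.5984 -0.1747] [ 0.     -0.0068 -0.0144]
-1.861 [ 0.5861 -0.1716] [ 0.     -0.0125 -0.0292]
-1.94 [ 0.574  -0.1675] [ 0.0001 -0.017  -0.0445]
-2.019 [ 0.5624 -0.1624] [ 0.0001 -0.0202 -0.06  ]
-2.098 [ 0.5511 -0.1564] [ 0.0001 -0.0223 -0.0758]
-2.177 [ 0.5404 -0.1496] [ 0.0001 -0.023  -0.0917]
-2.256 [ 0.5302 -0.142 ] [ 1.000e-04 -2.250e-02 -1.076e-01]
-2.335 [ 0.5207 -0.1335] [ 1.000e-04 -2.080e-02 -1.234e-01]
-2.414 [ 0.5119 -0.1244] [ 1.00e-04 -1.78e-02 -1.39e-01]
-2.494 [ 0.5038 -0.1145] [ 1.000e-04 -1.360e-02 -1.543e-01]
-2.573 [ 0.4966 -0.1041] [ 1.000e-04 -8.200e-03 -1.692e-01]
-2.652 [ 0.4901 -0.0931] [ 0.     -0.0016 -0.1837]
```

Request:
step_arm(
  rows=[
    [1,0,-0.0035,-0.007,0,0,0],
    [1,0,-0.0068,-0.0144,0,0,0],
    [1,0,-0.0098,-0.0217,0,0,0],
    [1,0,-0.0125,-0.0292,0,0,0],
    [1,0,-0.0149,-0.0368,0,0,0],
    [1,0,-0.017,-0.0445,0,0,0],
    [1,0,-0.0187,-0.0522,0,0,0],
    [1,0,-0.0202,-0.06,0,0,0],
    [1,0,-0.0214,-0.0679,0,0,0],
    [1,0,-0.0223,-0.0758,0,0,0],
    [1,0,-0.0228,-0.0837,0,0,0],
    [1,0,-0.023,-0.0917,0,0,0],
  ],
)

```text
clock: 7.77
position: [0.5401, -0.149, 0.2535]
ee_rot: [0.479, 1.518, -0.483]
force: [3.5, 3.4, -3.3]
width: 0.419
```

Run:
```python
from h import *
shot("scene","s5.png",(170,120,370,270),4)
goto([.4901,-.0931,.2535])
s=status.observe();M=R.from_rotvec(s["ee_rot"]).as_matrix();p=s["position"][:2]
a=p-PIV;print(np.linalg.norm(a),np.arctan2(*a[::-1]),s["joints"].round(2))
```

```text
at [ 0.5393 -0.1483  0.2534] axes [[-0.002, 0.576, 0.817], [-0.001, 0.817, -0.576], [-1.0, -0.002, -0.001]] F [ 1.33  2.97 -0.67] w 0.42 t 7.8167
shift/0.8 [-0.     0.021 -0.09 ]
0.16034924140305662 -2.187540132133648 [-0.53  0.42  1.    1.75 -0.38  1.18 -0.03]
```

View pics/s5.png

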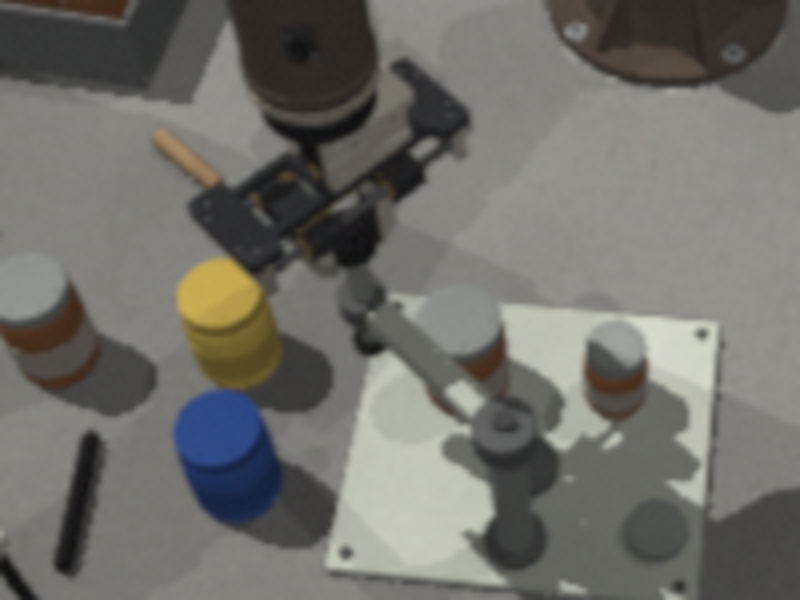

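Request:
step_arm(
  rows=[
    [1,0,0.0001,-0.008,0,0,0],
    [1,0,0.0005,-0.0159,0,0,0],
    [1,0,0.0012,-0.0238,0,0,0],
    [1,0,0.0022,-0.0317,0,0,0],
    [1,0,0.0036,-0.0395,0,0,0],
    [1,0,0.0052,-0.0473,0,0,0],
    [1,0,0.0072,-0.055,0,0,0],
    [1,0,0.0094,-0.0626,0,0,0],
    [1,0,0.012,-0.0701,0,0,0],
    [1,0,0.0148,-0.0775,0,0,0],
    [1,0,0.0185,-0.0855,0,0,0],
    [1,0,0.0214,-0.092,0,0,0],
  ],
)

```text
clock: 8.82
position: [0.4908, -0.0925, 0.2536]
ee_rot: [0.479, 1.516, -0.483]
force: [7.8, 2.7, -7.4]
width: 0.417
```

Request:
step_arm(
  rows=[
    [1,0,0,0,0,0,0],
    [1,0,0,0,0,0,0],
    [1,0,0,0,0,0,0],
  ],
)

```text
clock: 9.07
position: [0.4907, -0.0925, 0.2535]
ee_rot: [0.479, 1.516, -0.483]
force: [6.6, 4.8, -6.4]
width: 0.417
```

Run:
```python
from h import *
shot("scene","s6.png",(210,130,350,235),5.7)
shot("top","t6.png",(270,120,470,270),4)
goto([.4901,-.0931,.2535])
s=status.observe();M=R.from_rotvec(s["ee_rot"]).as_matrix();p=s["position"][:2]
a=p-PIV;print(np.linalg.norm(a),np.arctan2(*a[::-1]),s["joints"].round(2))
d=dict(np.load("last_scene.npz"));c=cloud(d)
ok=d["range_z"]>0
def comp(m,t):
    k,l,st,ce=cv2.connectedComponentsWithStats(m.astype(np.uint8))
    for i in range(1,k):
        if st[i,4]>10:
            P=c[l==i];print(t,ce[i].round(),st[i,4],P.mean(0).round(4),P.min(0).round(3),P.max(0).round(3))
roi=ok&(c[...,0]>.44)&(c[...,0]<.68)&(c[...,1]>-.17)&(c[...,1]<.03)
comp(roi&(abs(c[...,2]-.113)<.006),"lid");comp(roi&(abs(c[...,2]-.2)<.006),"arm");comp(roi&(abs(c[...,2]-.222)<.015),"sleeve")
```

```text
at [ 0.4908 -0.0926  0.2535] axes [[-0.0, 0.576, 0.817], [-0.002, 0.817, -0.576], [-1.0, -0.002, 0.001]] F [ 5.63  4.28 -5.77] w 0.418 t 9.1667
shift/0.8 [ 0.0001 -0.0011 -0.0003]
0.159904407080312 -2.6530121862781186 [-0.74  0.3   1.06  1.89 -0.29  1.12 -0.19]
lid [279. 202.] 123 [ 0.5075 -0.1063  0.1137] [ 0.475 -0.126  0.107] [ 0.531 -0.082  0.119]
lid [292. 198.] 35 [ 0.483  -0.0675  0.1141] [ 0.463 -0.083  0.108] [ 0.503 -0.058  0.119]
lid [297. 244.] 20 [ 0.6429 -0.0161  0.1124] [ 0.635 -0.032  0.107] [ 0.648 -0.005  0.117]
arm [287. 201.] 331 [ 0.5513 -0.0622  0.2021] [ 0.472 -0.112  0.194] [ 0.627 -0.023  0.206]
arm [295. 231.] 65 [ 0.6467 -0.0175  0.202 ] [ 0.633 -0.042  0.194] [0.657 0.004 0.206]
sleeve [281. 181.] 43 [ 0.4979 -0.0916  0.2206] [ 0.483 -0.107  0.207] [ 0.509 -0.082  0.236]
sleeve [296. 225.] 118 [ 0.633  -0.0176  0.2093] [ 0.611 -0.042  0.207] [0.656 0.003 0.218]
```

View pics/s6.png

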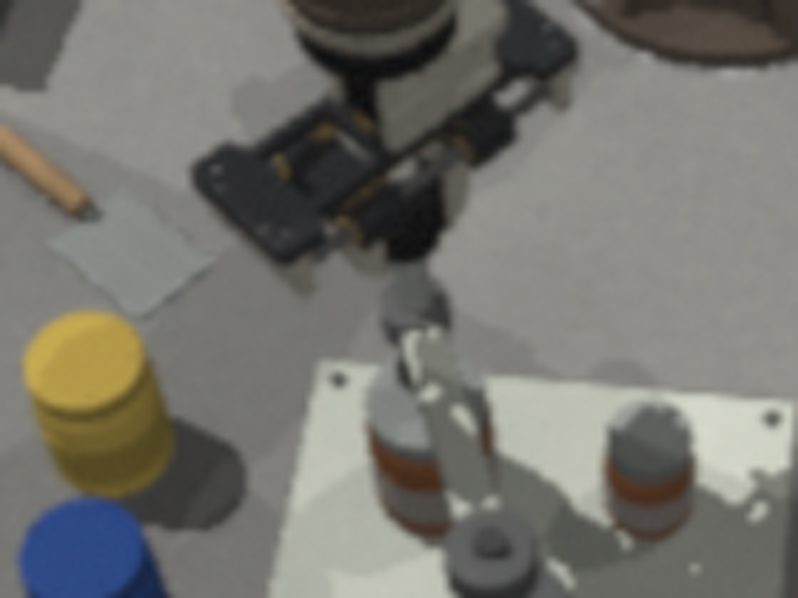

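View pics/t6.png

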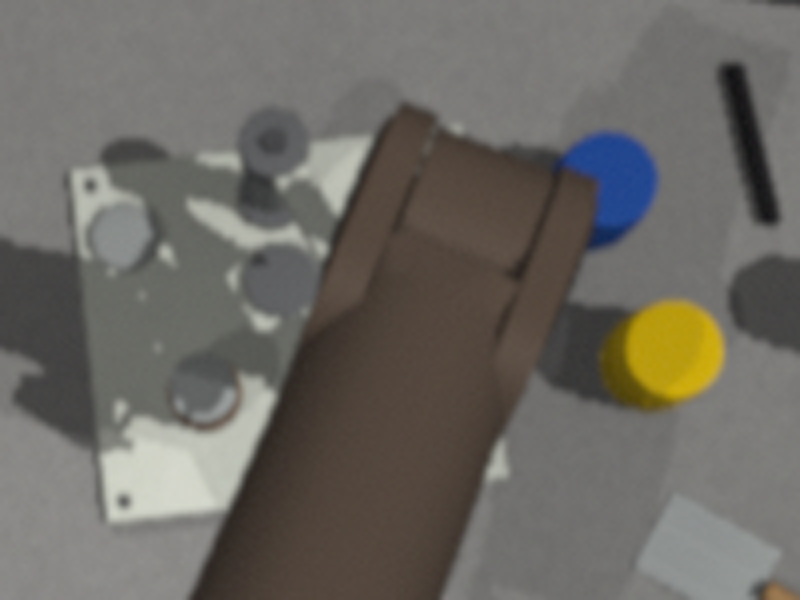

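Run:
```python
from h import *
import glob
d=dict(np.load("last_scene.npz"));c=cloud(d)
from scipy.optimize import least_squares
ok=d["range_z"]>0
r=np.hypot(c[...,0]-.6325,c[...,1]+.018)
m=ok&(abs(c[...,2]-.2015)<.004)&(r>.035)&(r<.14)&(c[...,0]<.61)&(c[...,1]>-.12)&(c[...,1]<.02)
P=c[m][:,:2];mu=P.mean(0)
vx,vy,x0,y0=cv2.fitLine(P.astype(np.float32),cv2.DIST_HUBER,0,.005,.005).ravel()
print(len(P),"line",x0,y0,np.arctan2(-abs(vy),-abs(vx)))
# hub top, lid edge projections
K=d["camera_matrix"]
for name,pt,rad,z in(("lid",[.4945,-.0908],.035,.112),):
    im=d["pixels"][:,:,::-1].copy()
im=cv2.resize(im[130:235,210:350],None,fx=5.7,fy=5.7,interpolation=cv2.INTER_CUBIC)
def circ(x,y,z,rr,col):
    for t in np.linspace(0,2*np.pi,60): 
        q=((proj(d,[x+rr*np.cos(t),y+rr*np.sin(t),z])-[210,130]+.5)*5.7).astype(int);cv2.circle(im,q.tolist(),1,col,-1)
circ(.4945,-.0908,.112,.035,(0,0,255));circ(.4945,-.0908,.012,.037,(0,255,255));circ(.632,-.0175,.2,.0235,(0,255,0))
circ(.4908,-.0926,.2,.01,(255,0,0));circ(.4908,-.0926,.255,.0195,(255,0,255));circ(.4908,-.0926,.132,.015,(255,255,0))
cv2.imwrite("pics/ov.png",im)
```

```text
234 line 0.55752003 -0.058607962 -2.657215
```

View pics/ov.png

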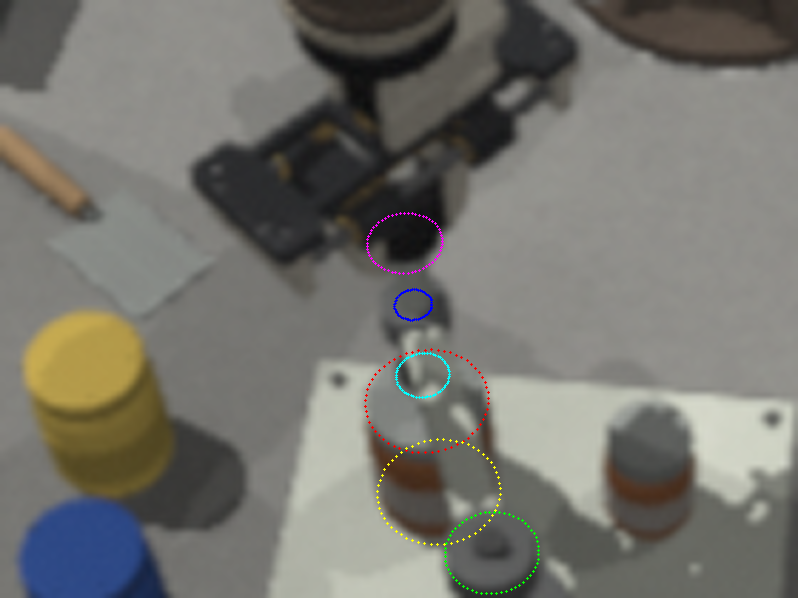

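Request:
step_arm(
  rows=[
    [0.1,0,0,0,0,0,0],
    [0.1,0,0,0,0,0,0],
    [0.1,0,0,0,0,0,0],
    [0.1,0,0,0,0,0,0],
  ],
)

```text
clock: 9.5
position: [0.4898, -0.0938, 0.2536]
ee_rot: [0.48, 1.518, -0.485]
force: [0.3, 0.3, 0.0]
width: 0.449
```

Request:
step_arm(
  rows=[
    [1,0,0,0,0,0,0],
    [1,0,0,0,0,0,0],
    [1,0,0,0,0,0,0],
    [1,0,0,0,0,0,0],
    [1,0,0,0,0,0,0],
    [1,0,0,0,0,0,0],
  ],
  newtons=50,
)

```text
clock: 10.0
position: [0.49, -0.0935, 0.2536]
ee_rot: [0.479, 1.518, -0.484]
force: [-1.0, -1.9, 0.4]
width: 0.407
```

Run:
```python
from h import *
goto([.4901,-.0931,.2535])
```

```text
at [ 0.49   -0.0935  0.2536] axes [[-0.002, 0.577, 0.817], [-0.003, 0.817, -0.577], [-1.0, -0.003, -0.0]] F [-1.   -1.86  0.37] w 0.407 t 10.0
shift/0.8 [ 0.0001  0.0005 -0.0002]
```

Request:
step_arm(
  rows=[
    [1,0.0035,0,0,0,0,0],
    [1,0.007,0,0,0,0,0],
    [1,0.0105,0,0,0,0,0],
    [1,0.014,0,0,0,0,0],
    [1,0.0175,0,0,0,0,0],
    [1,0.02,0,0,0,0,0],
    [1,0.02,0,0,0,0,0],
    [1,0.02,0,0,0,0,0],
  ],
)

```text
clock: 10.67
position: [0.4899, -0.0932, 0.2374]
ee_rot: [0.479, 1.518, -0.484]
force: [-3.5, -1.7, 3.0]
width: 0.409
```

Run:
```python
from h import *
goto([.4901,-.0931,.2186])
```

```text
at [ 0.4899 -0.0932  0.2374] axes [[-0.002, 0.577, 0.817], [-0.002, 0.817, -0.577], [-1.0, -0.003, -0.001]] F [-3.52 -1.68  2.98] w 0.409 t 10.6667
shift/0.8 [0.0235 0.0003 0.0001]
```

Request:
step_arm(
  rows=[
    [1,0.0025,0,0,0,0,0],
    [1,0.005,0,0,0,0,0],
    [1,0.0075,0,0,0,0,0],
    [1,0.01,0,0,0,0,0],
    [1,0.0125,0,0,0,0,0],
    [1,0.015,0,0,0,0,0],
    [1,0.0175,0,0,0,0,0],
    [1,0.0195,0,0,0,0,0],
    [1,0.0195,0,0,0,0,0],
    [1,0.0195,0,0,0,0,0],
  ],
)

```text
clock: 11.5
position: [0.4901, -0.0933, 0.2222]
ee_rot: [0.48, 1.518, -0.484]
force: [-6.2, -1.3, 12.0]
width: 0.41
```

Run:
```python
from h import *
shot("scene","s7.png",(210,130,350,235),5.7)
goto([.4901,-.0931,.2186])
```

```text
at [ 0.4901 -0.0934  0.2223] axes [[-0.002, 0.577, 0.817], [-0.002, 0.817, -0.577], [-1.0, -0.003, -0.0]] F [-7.01 -1.09 11.71] w 0.408 t 11.55
shift/0.8 [ 0.0046  0.0003 -0.0002]
```

View pics/s7.png

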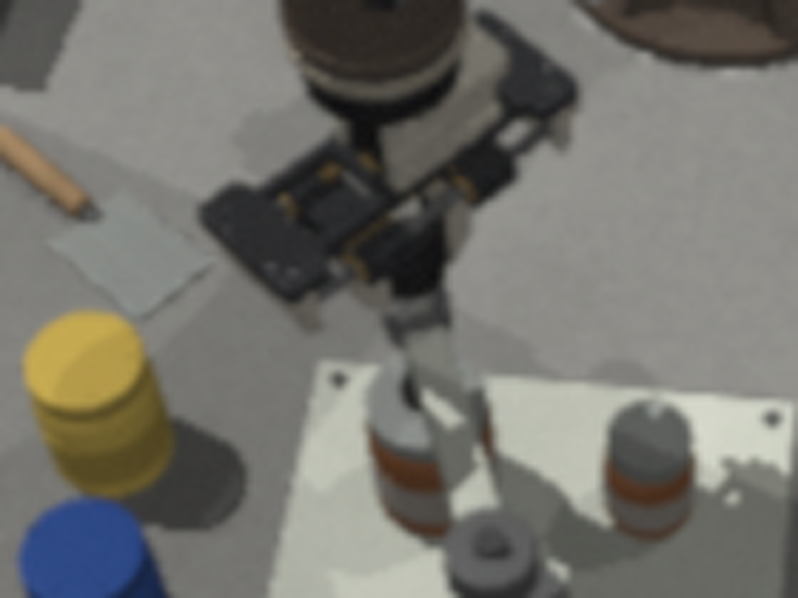

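Request:
step_arm(
  rows=[
    [1,0.0015,0,0,0,0,0],
    [1,0.003,0,0,0,0,0],
    [1,0.0048,0,0,0,0,0],
    [1,0.0048,0,0,0,0,0],
    [1,0.0048,0,0,0,0,0],
    [1,0.0048,0,0,0,0,0],
  ],
)

```text
clock: 12.05
position: [0.4901, -0.0934, 0.2186]
ee_rot: [0.48, 1.518, -0.484]
force: [-6.7, -1.3, 14.0]
width: 0.408
```

Run:
```python
from h import *
goto([.4901,-.0931,.2186])
shot("scene","s8.png",(210,130,350,235),5.7)
shot("scene","s8f.png")
f=[]
for i in range(3):
    cams.get_image("top"); f.append(np.r_[status.observe()["force"],status.observe()["position"]])
print(np.round(f,4))
```

```text
at [ 0.4901 -0.0934  0.2186] axes [[-0.002, 0.577, 0.817], [-0.002, 0.817, -0.577], [-1.0, -0.002, -0.0]] F [-6.68 -1.35 13.98] w 0.408 t 12.05
shift/0.8 [ 0.      0.0003 -0.0002]
[[-7.2184 -1.0255 14.3101  0.4901 -0.0934  0.2186]
 [-6.6413 -0.6534 14.0712  0.4901 -0.0934  0.2186]
 [-7.718   0.4005 15.0341  0.4901 -0.0934  0.2186]]
```

View pics/s8.png

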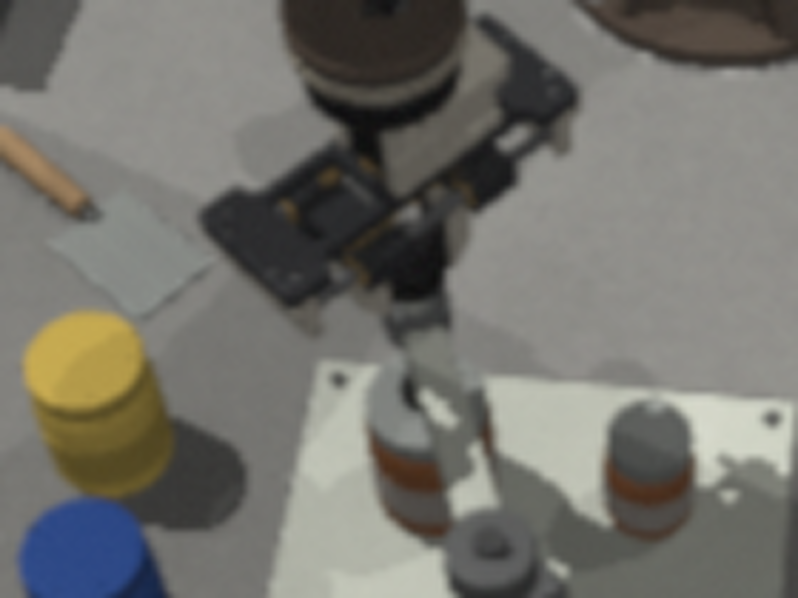

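View pics/s8f.png

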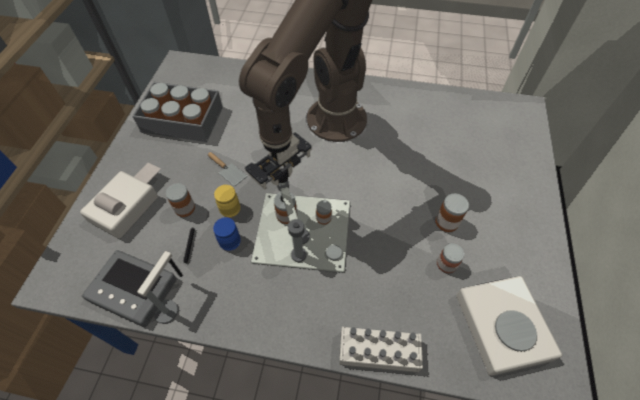

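The travel is 35.0 mm and the push is about 14–15 N, against the 15 N expected. Both readings agree, so I'm handing in.

```bash
python3 -c "
from cell import arm; print(arm.sign_off())"
```

```text
the job is handed in; nothing more can be done
None
```

The lid tester is holding the larger jar's lid at about the wanted 10 N, and I handed the job in with the knob still gripped and held down.

I gripped the knob lightly, swung the arm about 0.95 rad along its circle with the plunger up, and stopped above the larger jar. There I re-gripped at 50 N to let go of the side force and pushed the knob straight down in stages.

**Last checks:**
- **Centring:** the scene camera's line along the arm passes within about 1 mm of the lid's centre. Along the arm, the measurements put the foot about 4 mm beyond the centre, which the swing cannot correct.
- **Press:** the tool went down 35.0 mm (z from 0.2536 to 0.2186 m). The push read 14.0–15.0 N, against the 15 N expected, so the squeeze is about 15 mm.
- **Side force:** about 7 N of sideways force stayed on the grip.
- **Surroundings:** the last scene picture shows the jars and everything else still standing where they were.

**Not confirmed:** the dark part of the stem going into the sleeve could not be seen clearly, because the arm and gripper were in the way. That rests on the travel and force readings.

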